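Clamp a module in the probe jig, raise the probes with the cam lever and hold them up

TASK

Get the circuit module in the probe jig ready for a measurement: with the T key, turn the captive clamp screw clockwise to its stop, so that the clamp finger lies square over the module's edge, and put the key back upright, fully home, in its hole in the wooden block. Only then swing the cam lever by its red grip up to the highest point of its lift, where the lever stands upright and the probes press on the module. The program finishes while still holding the grip there, because the lever springs back when let go; leave the dross tin, the solder spool and the flux bottle undisturbed.

Things in the scene. Friction and masses are not known exactly. Their poses are not given: they have to be found in the camera images.
- test_jig: Probe test jig screwed to the bench: grey base 150 x 120 x 10 mm, two cheeks, black nest plate 104 x 116 mm, top 78 mm high, with a green circuit module in it. Origin: centre of the underside; x away from the robot, y to the left, z up. Cam lever on its right (-y) side, resting towards the robot (-x); clamp screw on its left (+y). Place and yaw vary.
- cam_axis (a point): Point on the axis of the cam shaft, which runs along the jig's y axis, 36 mm above the bench, in the middle of the jig; axes as the jig's.
- cam_lever (a joint): Lever angle, rad. 0: at rest on its stop, pointing to the jig's -x, 0.17 rad above level. Grows as the grip is lifted up and over towards +x. The eccentric (8 mm) lifts most at 1.40, where the lever is upright; beyond that the lift falls again; stop at 2.1. A return spring swings it back when let go: 0.12 N m at rest, 0.26 N m at 1.40; lifting takes up to 10 N at the grip.
- lever_grip: Red grip of the lever: round sleeve 17 mm in diameter, 52 mm long, revolving freely on its pin. Origin: its middle, 115 mm from the cam axis and 97 mm to the right (-y) of the jig's middle plane; y axis along the sleeve, parallel to the jig's y. 55 mm above the bench at rest, 151 mm with the lever upright. The flat steel lever lies 33 mm nearer the jig.
- probe_plate (a joint): Lift of the yellow probe plate, m: 0 at rest, about 0.0062 at the highest point of the cam; it falls again on both sides of it.
- clamp_screw (a joint): Angle of the captive clamp screw with its steel clamp finger, rad, growing clockwise seen from above. 0: finger points to the jig's +x, clear of the module; 1.6: at the stop, finger over the module's edge. Starts between 0 and 0.4. It stays where it is left; turning takes about 0.04 N m.
- screw_socket (a point): Centre of the mouth of the square socket in the clamp screw's head (square head 18 mm wide, its top 98.5 mm above the bench), 46 mm to the left of the jig's middle. Socket 9 x 9 mm, 10 mm deep with a 1 mm chamfer, sides along the point's x and y; x points along the clamp finger, z up.
- module: Green circuit module, board 45 x 62 x 2 mm, lying loose in the jig's nest between dowels under a fixed lip on its right; with no clamp finger over its left edge the probes would lift it out. Origin: centre of its underside, z up.
- t_key: Steel T key standing upright in the wooden block, 62 mm long, 0.09 kg: 8 mm square drive, 8 mm long, at its foot; round stem 11.5 mm in diameter; crossbar 7 mm thick, 106 mm long over its end balls, its middle 56 mm above the foot. Origin: centre of the drive's end face; x along the crossbar, z up the stem; the drive's sides are parallel to and across the crossbar.
- key_hole (a point): Centre of the mouth of the key's round hole in the wooden block (block 52 x 80 x 34 mm, fixed; the mouth is at its top). Hole 12.8 mm in diameter, 28 mm deep, so that the crossbar is 28 mm above the block when the key is home. Axes as the block's, z up.
- dross_tin: Open metal tin full of solder dross, yellow label, 88 mm wide, 50 mm tall. Origin: centre of its underside. Leave alone.
- solder_spool: Solder spool with blue rims, 85 x 60 x 46 mm. Origin: centre of its underside. Leave alone.
- flux_bottle: Small amber bottle with a black dropper cap, 33 mm wide, 102 mm tall. Origin: centre of its underside. Leave alone.

How it is judged:
By the outcome, as a careful person would: the job done as asked, in the order asked, and still so for the second after the job is handed in, while the arm keeps its last pose, push and grip.
It also fails if it takes over 67 s, if anything falls off the work surface, if the arm or the gripper's body presses on something with over 40 N, if the wrist force passes 120 N, or if a joint passes its speed limit or range.

ROBOT

A 7-joint arm with a two-finger parallel gripper is mounted at the origin on a cart in front of the work surface, level with it; the furniture and walls round the work are solid. World frame = base frame: x ahead of the robot, y to its left, z up, the work surface at z = 0. Lengths are in m, angles in rad, forces in N, time in s.
With the tool pointing down it reaches from about 0.4 to 0.85 m from the base axis. Payload 10.4 kg.
Tool frame: the origin (TCP) lies midway between the tips of the shut fingers; the grasp point (between the pads) lies 19 mm behind it (manip.grasp_offset is the distance from the TCP to the grasp point, in m); z points along the fingers, y is the line along which they close (so a half turn about z gives the same grasp; the last joint's range is limited). The gripper opens to 85 mm and grips with 20 to 120 N. Pads are 22 mm wide; open, the fingers measure 114 mm over their backs; the gripper's body (76 mm by 85 mm) begins 54 mm behind the grasp point. The pads swing forward as they close: fully open they stand 13 mm farther back than shut.
Start: joints at [1.123, 0.332, -0.065, 1.46, 0.022, 1.35, -0.088], TCP at [0.258, -0.569, 0.231] pointing down, gripper open.
Joint ranges: [-2.6, 2.6], [-0.5, 2.12], [-1.47, 1.34], [0.16, 2.42], [-1.27, 4.41], [0.06, 2.06], [-2.6, 2.6]. Speed limits (rad/s): [2.22, 2.22, 2.79, 2.79, 3.14, 3.14, 3.14].

INTERFACE

Orientations are given as a unit quaternion [x, y, z, w].
In Python, from workcell import manip gives the robot as it stands.
- The arm moves only by the tool tcp_steps, called after "Emit:" in YAML: its name, and indented under it one key for each argument. Schema: {"type":"object","properties":{"plan":{"type":"string"},"clamp_n":{"type":"number"},"only":{"type":"string"},"quiet":{"type":"boolean"},"lines":{"type":"string"}},"required":["plan"],"additionalProperties":false}. plan is a string of 1 to 20 rows, one to a line, with the numbers parted by spaces; each row has 7 numbers: a rotation vector rx, ry, rz in units of 0.25 rad, then dx, dy, dz in units of 5 mm, then the opening from 0.0 (shut) to 1.0 (fully open); each row is the pose to reach, as a shift and turn from the pose commanded when the call began, along the tool's axes at that moment; what a row does not reach only later rows make up. A row lasts 1/8 s, in which the tool goes at most 0.0625 m and 0.188 rad, less where a joint would pass 70% of its speed; a pose out of reach is approached as far as the arm can. The fingers move at their own pace and stop on an object; clamp_n is the grip in N (left out, the last holds). Time passes only in rows, so rows that do not move let the fingers close. The tool returns the time, the measured TCP pose, the force, the opening and the grip force at its end. only (a regular expression) keeps the lines of the reply that match it, lines (a string "A,B") keeps lines A to B, and quiet returns only ok. Input that does not fit is refused with a message, and nothing moves.
- manip.get_obs(): the state, without advancing time (a new reading comes with each control period).
- manip.camera(name): name is "scene" or "top" or "wrist"; returns the picture (420x560x3 uint8, blue, green, red); there is no depth.
- manip.calibration(name): a dict with "fx", "fy", "cx", "cy" (pixels), "world_from_camera" (4x4, takes a point from camera to world coordinates); the wrist camera has in their place "tool_from_camera" (4x4, takes a point from camera to tool coordinates, whose origin is the TCP and whose axes are the flange's). Camera axes: x right, y up, looking along -z (the intrinsics and any distortion apply to the point x, -y, -z); pixel columns grow to the right and rows downward; lengths in m; the calibration is good to about 2 mm. The wrist camera is an equidistant fisheye: a pixel r from the principal point sees the ray r / f radians off the axis. A picture is of the moment at which its call begins: read the wrist's pose just before it. calibration takes no time and is no camera call.
- manip.hand_in(): hands the job in; it is judged then, once.
The state is a dict: "clock": time; "joint_pos": joint angles; "joint_velocities": joint speeds; "tau": joint torques, N m; "position": TCP position; "ee_rot": TCP orientation; "ft_force": force on the tool from outside, world axes, zero at the start; "torque": the same for the moment, N m; "grip_width": opening from 0.0 (shut) to 1.0 (fully open); "grasp_force": force on a finger pad.
Only numpy, scipy, OpenCV 4.12 (cv2) and the standard library are available. Lean on these libraries where they do the work, as an engineer would, in place of code of your own. Each camera call takes 0.05 s, during which the arm holds its last target. There are 200 camera calls.

## Working session

There is one attempt and no reset: what is moved stays moved. The work goes in short steps, Python scripts to look and compute and a tool call to move; the robot and the scene stay as the last step left them, time stands still between calls to the robot, and variables do not carry over. Pictures are saved under pics/ and viewed, at most 10 in all, crops included, and the job is handed in when it is done.

```bash
ls; mkdir -p pics; python3 - <<'E'
from workcell import manip
import cv2,numpy as np
o=manip.get_obs();print({k:np.round(v,3) for k,v in o.items()})
for n in("scene","top"):
    im=manip.camera(n);cv2.imwrite(f"pics/{n}0.png",im)
    c=manip.calibration(n);print(n,{k:np.round(v,3).tolist() for k,v in c.items()})
print({k:np.round(v,3).tolist() if not isinstance(v,str) else v for k,v in manip.calibration("wrist").items()},manip.grasp_offset)
E
```

```text
pics
workcell.py
{'clock': np.float64(0.0), 'joint_pos': array([ 1.123,  0.333, -0.065,  1.461,  0.022,  1.35 , -0.088]), 'joint_velocities': array([ 0.001, -0.   ,  0.001, -0.   ,  0.001, -0.001, -0.001]), 'tau': array([-1.0000e-03, -6.2544e+01,  4.9000e-02, -3.9161e+01,  1.6000e-02,
        1.0000e-02,  0.0000e+00]), 'position': array([ 0.257, -0.569,  0.231]), 'ee_rot': array([ 0.978,  0.211, -0.   , -0.001]), 'ft_force': array([-0.858, -0.517, -1.196]), 'torque': array([0.024, 0.019, 0.043]), 'grasp_force': np.float64(0.0), 'grip_width': np.float64(0.999)}
scene {'fx': 434.354, 'fy': 434.354, 'cx': 279.704, 'cy': 212.35, 'world_from_camera': [[-0.869, 0.216, -0.445, 0.184], [-0.495, -0.402, 0.77, 0.771], [-0.012, 0.89, 0.456, 0.543], [0.0, 0.0, 0.0, 1.0]]}
top {'fx': 403.372, 'fy': 403.372, 'cx': 280.182, 'cy': 211.57, 'world_from_camera': [[0.018, 0.983, -0.184, 0.47], [-1.0, 0.019, 0.007, 0.038], [0.01, 0.184, 0.983, 0.914], [0.0, 0.0, 0.0, 1.0]]}
{'fx': 325.192, 'fy': 325.192, 'cx': 285.89, 'cy': 209.011, 'tool_from_camera': [[0.0, 0.947, 0.322, 0.083], [1.0, -0.0, -0.001, 0.0], [-0.001, 0.322, -0.947, -0.143], [0.0, 0.0, 0.0, 1.0]]} 0.0187
```

View pics/scene0.png

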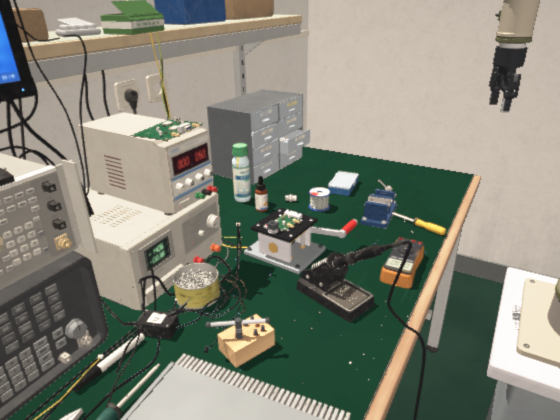

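View pics/top0.png

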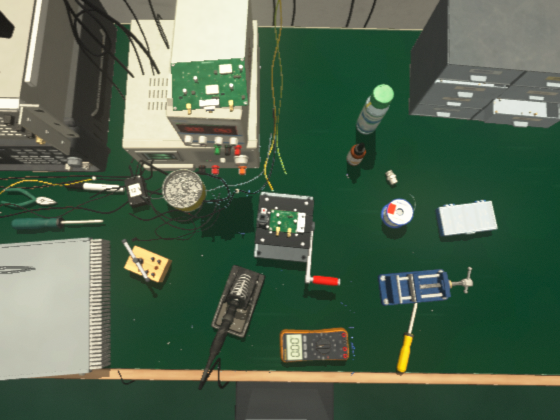

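The scene and top views show the wooden block with the key at top px (145,262) and the jig at (285,228). The red grip is at (323,281), the tin at (183,190), the spool at (397,213) and the bottle at (356,155). Next I'll zoom in.

```bash
python3 - <<'E'
import cv2,numpy as np
t=cv2.imread("pics/top0.png");s=cv2.imread("pics/scene0.png")
R=lambda im,x,y,w,h,k:cv2.resize(im[y:y+h,x:x+w],None,fx=k,fy=k,interpolation=cv2.INTER_CUBIC)
a=R(t,115,230,80,60,5);b=R(t,245,185,80,60,5);c=R(s,200,305,80,60,5);d=R(s,240,200,80,60,5)
cv2.imwrite("pics/z0.png",np.vstack([np.hstack([a,b]),np.hstack([c,d])]))
E
```

```text
(no output)
```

View pics/z0.png

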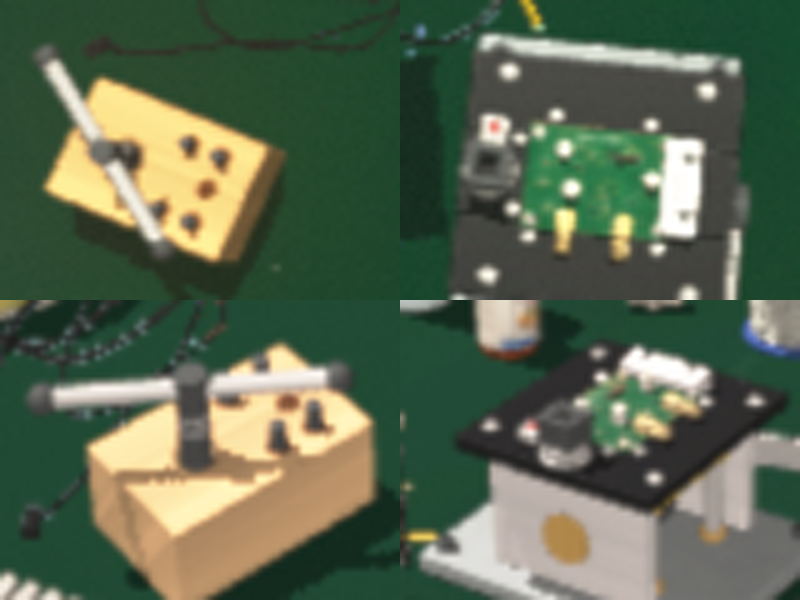

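The zoom shows the key's crossbar with end balls at top px (124,240) and (147,280). The square screw head is at (263,217), its finger pointing roughly to +x.

```bash
cat > h.py <<'E'
from workcell import manip
import cv2,numpy as np
from scipy.spatial.transform import Rotation as R
def pose():
    o=manip.get_obs();T=np.eye(4);T[:3,:3]=R.from_quat(o["ee_rot"]).as_matrix();T[:3,3]=o["position"];return T
def ray(n,u,v,T=None):
    c=manip.calibration(n);x=(u-c["cx"])/c["fx"];y=(v-c["cy"])/c["fy"]
    if n=="wrist":
        r=np.hypot(x,y);d=np.array([x/r*np.sin(r),-y/r*np.sin(r),-np.cos(r)]);M=T@np.array(c["tool_from_camera"])
    else: d=np.array([x,-y,-1]);M=np.array(c["world_from_camera"])
    return M[:3,3],M[:3,:3]@d
def cast(n,u,v,z,T=None):
    o,d=ray(n,u,v,T);return o+d*(z-o[2])/d[2]
def tri(*rays):
    A=0;b=0
    for o,d in rays:
        d=d/np.linalg.norm(d);P=np.eye(3)-np.outer(d,d);A=A+P;b=b+P@o
    return np.linalg.solve(A,b)
def tool(p,T=None):   # world point -> tool axes shift
    T=pose() if T is None else T
    return T[:3,:3].T@(np.array(p)-T[:3,3])
def rv(Rw,T=None):
    T=pose() if T is None else T
    return R.from_matrix(T[:3,:3].T@Rw).as_rotvec()
E
python3 - <<'E'
from h import *
np.set_printoptions(precision=4,suppress=True)
a=cast("top",124,240.4,.062);b=cast("top",147.4,279.6,.062);print("key",a,b,(a+b)/2,np.linalg.norm(a-b),np.degrees(np.arctan2(*(a-b)[[1,0]])))
print("hub top",cast("top",135.4,260,.067))
a2=ray("scene",200+40/5,305+(400-300)/5);b2=ray("scene",200+343/5,305+75/5)
print(tri(ray("top",124,240.4),a2),tri(ray("top",147.4,279.6),b2))
h=cast("top",263,217,.0985);print("screw",h,tri(ray("top",263,217),ray("scene",240+(566-400)/5,200+(415-300)/5)))
t=cv2.imread("pics/top0.png");hsv=cv2.cvtColor(t,cv2.COLOR_BGR2HSV)
m=((hsv[...,0]<8)|(hsv[...,0]>172))&(hsv[...,1]>150)&(hsv[...,2]>90);m=m.astype(np.uint8)
m[:260]=0;m[300:]=0;m[:,:300]=0;m[:,350:]=0
r=cv2.minAreaRect(cv2.findNonZero(m));print(r,"grip",cast("top",*r[0],.055))
for p in cv2.boxPoints(r):print(cast("top",*p,.055))
# plate corners z=.078
for q in((480,35),(740,62)):print("corner",cast("top",245+(q[0]-400)/5,185+q[1]/5,.078))
E
```

```text
key [0.5611 0.3607 0.062 ] [0.4805 0.3051 0.062 ] [0.5208 0.3329 0.062 ] 0.09795367184730719 34.58772769909297
hub top [0.5202 0.3316 0.067 ]
[0.56   0.3604 0.0607] [0.4792 0.3044 0.0623]
screw [0.6106 0.0674 0.0985] [0.6096 0.0668 0.0953]
((324.9752502441406, 280.2475280761719), (24.676923751831055, 8.258809089660645), 5.7105937004089355) grip [ 0.4859 -0.0646  0.055 ]
[ 0.4794 -0.0379  0.055 ]
[ 0.4965 -0.0396  0.055 ]
[ 0.4923 -0.0913  0.055 ]
[ 0.4753 -0.0895  0.055 ]
corner [0.668  0.0738 0.078 ]
corner [ 0.6584 -0.0369  0.078 ]
```

```bash
cat >> h.py <<'E'
def Rdown(deg):
    a=np.radians(deg);c,s=np.cos(a),np.sin(a);return np.array([[c,s,0],[s,-c,0],[0,0,-1]])
def plan(*tg):   # (x,y,z,yaw deg)
    T=pose()
    for x,y,z,w in tg: print("rv",np.round(rv(Rdown(w),T),4),"d",np.round(tool((x,y,z),T),4))
E
python3 - <<'E'
from h import *
plan((.5,-.15,.30,34.6),(.60,.067,.27,34.6),(.52,.333,.2,34.6))
E
```

```text
rv [-1.300e-03 -1.000e-04 -1.791e-01] d [ 0.3937 -0.282  -0.0691]
rv [-1.300e-03 -1.000e-04 -1.791e-01] d [ 0.5743 -0.4385 -0.0389]
rv [-1.300e-03 -1.000e-04 -1.791e-01] d [ 0.611  -0.7137  0.0315]
```

Units first: shifts go in units of 5 mm and turns go in units of 0.25 rad. So 0.574 m is 114.8, 0.53 m is 106, -0.18 rad is -0.72.

Emit:
tcp_steps:
  plan: "0 0 -0.2 8 -6 -8 1\n0 0 -0.4 20 -14 -14 1\n0 0 -0.72 30 -21.4 -14 1\n0 0 -0.72 40 -28.6 -14 1\n0 0 -0.72 50 -36 -14 1\n0 0 -0.72 60 -43 -14 1\n0 0 -0.72 70 -50 -14 1\n0 0 -0.72 78.8 -56.4 -13 1\n0 0 -0.72 88 -64 -12 1\n0 0 -0.72 97 -72 -10 1\n0 0 -0.72 106 -80 -8 1\n0 0 -0.72 114.8 -87.6 -8 1\n0 0 -0.72 114.8 -87.6 -8 1\n0 0 -0.72 114.8 -87.6 -8 1\n0 0 -0.72 114.8 -87.6 -8 1"
  clamp_n: 60

```text
clock: 1.98
position: [0.6, 0.0644, 0.2713]
ee_rot: [0.955, 0.297, -0.0, 0.0]
ft_force: [0.1, -0.5, 0.5]
grip_width: 0.999
grasp_force: 0.0
```

```bash
python3 - <<'E'
from h import *
T=pose();im=manip.camera("wrist");np.save("Tw1.npy",T);cv2.imwrite("pics/w1.png",im);print(T)
E
```

```text
[[ 8.23942869e-01  5.66672875e-01  4.34575163e-05  6.00002388e-01]
 [ 5.66672668e-01 -8.23942497e-01 -9.21308925e-04  6.44425582e-02]
 [-4.86274283e-04  7.83732105e-04 -9.99999575e-01  2.71312859e-01]
 [ 0.00000000e+00  0.00000000e+00  0.00000000e+00  1.00000000e+00]]
```

View pics/w1.png

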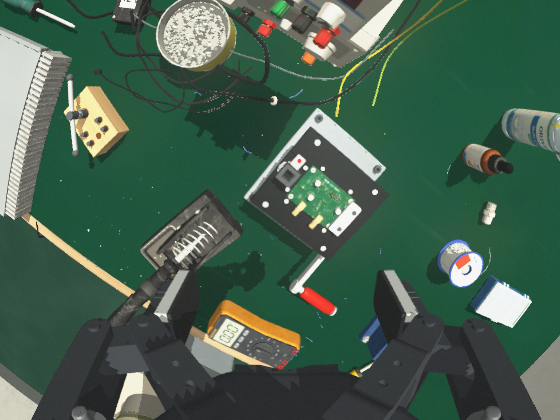

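The wrist view shows the screw head at (290,172), with the red dot on the finger at (300,161), and the red grip at (320,300). I'll drop closer for the screw.

In the tool's units: 0.1 m is 20, 0.05 m is 10.

Emit:
tcp_steps:
  plan: "0 0 0 4 0 10 1\n0 0 0 4 0 20 1\n0 0 0 4 0 20 1\n0 0 0 4 0 20 1"

```text
clock: 2.52
position: [0.6174, 0.077, 0.1737]
ee_rot: [0.955, 0.297, 0.001, 0.0]
ft_force: [-0.1, -0.6, 0.7]
grip_width: 0.999
grasp_force: 0.0
```

```bash
python3 - <<'E'
from h import *
T=pose();im=manip.camera("wrist");np.save("Tw2.npy",T);cv2.imwrite("pics/w2full.png",im)
c=np.array(manip.calibration("wrist")["tool_from_camera"]);M=np.linalg.inv(T@c);p=M@np.array([.6106,.0674,.0985,1]);r=np.hypot(p[0],p[1]);th=np.arctan2(r,-p[2])
u=285.9+325.2*th*p[0]/r;v=209-325.2*th*p[1]/r;print(u,v,T[:3,3]);u0,v0=int(u)-50,int(v)-38
print(u0,v0);cv2.imwrite("pics/w2.png",cv2.resize(im[v0:v0+75,u0:u0+100],None,fx=8,fy=8,interpolation=cv2.INTER_CUBIC))
E
```

```text
290.74622410838384 235.52263121320127 [0.61738751 0.07701063 0.1736647 ]
240 197
```

View pics/w2.png

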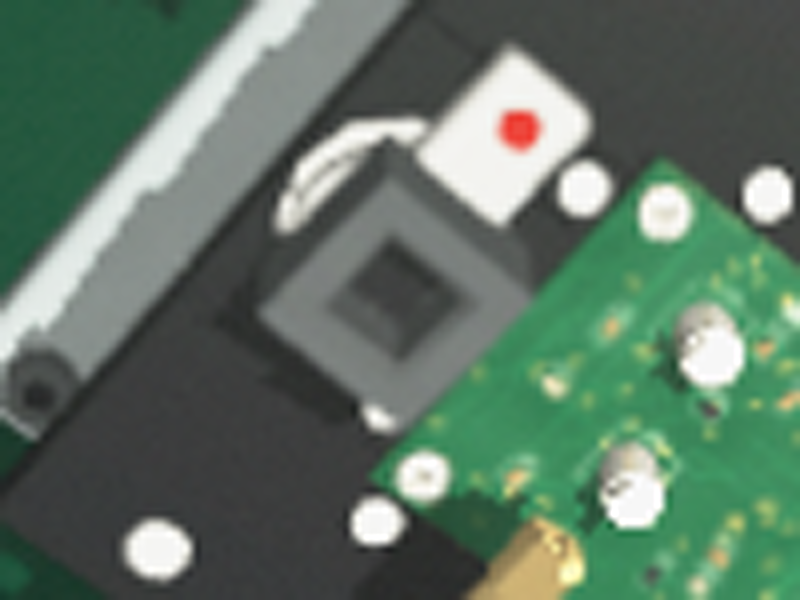

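The head's top face corners are at crop px (395,172), (535,300), (405,430) and (260,312), with the socket centred at about (400,300). The finger points to the upper right.

```bash
python3 - <<'E'
from h import *
np.set_printoptions(precision=4,suppress=True)
T=np.load("Tw2.npy")
f=lambda x,y,z:cast("wrist",(x+.5)/8-.5+240,(y+.5)/8-.5+197,z,T)
P=[f(*q,.0985) for q in((395,172),(535,300),(405,430),(260,312))]
print(np.mean(P,0))
for i in range(4):
    d=P[(i+1)%4]-P[i];print(np.linalg.norm(d),np.degrees(np.arctan2(d[1],d[0])))
Q=[f(*q,.0975) for q in((395,235),(472,300),(402,362),(330,303))];print("socket",np.mean(Q,0))
print("diag",[np.degrees(np.arctan2(*(P[i]-P[i+2])[[1,0]])) for i in(0,1)])
# jig yaw from green/white left edge of plate
plan((.5205,.333,.19,34.6),(.5205,.333,.14,34.6))
E
```

```text
[0.6106 0.0686 0.0985]
0.01786145546432631 -99.61633301959837
0.017639144224647945 172.70361412819608
0.01788099499704676 82.57925905920473
0.01832339256669519 -7.403130620979118
socket [0.6107 0.0685 0.0975]
diag [np.float64(36.888191484457906), np.float64(-52.74952248917944)]
rv [ 0.002  -0.0031  0.    ] d [ 0.0652 -0.2657 -0.0161]
rv [ 0.002  -0.0031  0.    ] d [ 0.0651 -0.2658  0.0339]
```

In the tool's units: -0.266 m is -53.2, -0.24 m is -48.

Emit:
tcp_steps:
  plan: "0 0 0 3 -12 -3.2 1\n0 0 0 6 -24 -3.2 1\n0 0 0 9 -36 -3.2 1\n0 0 0 12 -48 -2 1\n0 0 0 13 -53.2 4 1\n0 0 0 13 -53.2 4 1\n0 0 0 13 -53.2 4 1\n0 0 0 13 -53.2 4 1"

```text
clock: 3.58
position: [0.5205, 0.3322, 0.1529]
ee_rot: [0.955, 0.297, 0.001, 0.0]
ft_force: [0.4, 0.2, -0.8]
grip_width: 0.999
grasp_force: 0.0
```

```bash
python3 - <<'E'
from h import *
T=pose();im=manip.camera("wrist");np.save("Tw3.npy",T);cv2.imwrite("pics/w3full.png",im)
c=np.array(manip.calibration("wrist")["tool_from_camera"]);M=np.linalg.inv(T@c);p=M@np.array([.5205,.333,.062,1]);r=np.hypot(p[0],p[1]);th=np.arctan2(r,-p[2])
u=285.9+325.2*th*p[0]/r;v=209-325.2*th*p[1]/r;print(u,v,T[:3,3]);u0,v0=int(u)-100,max(0,int(v)-75)
print(u0,v0);cv2.imwrite("pics/w3.png",cv2.resize(im[v0:v0+150,u0:u0+200],None,fx=4,fy=4,interpolation=cv2.INTER_CUBIC))
E
```

```text
284.3781367730952 213.428768177964 [0.52045088 0.33218581 0.15293189]
184 138
```

View pics/w3.png

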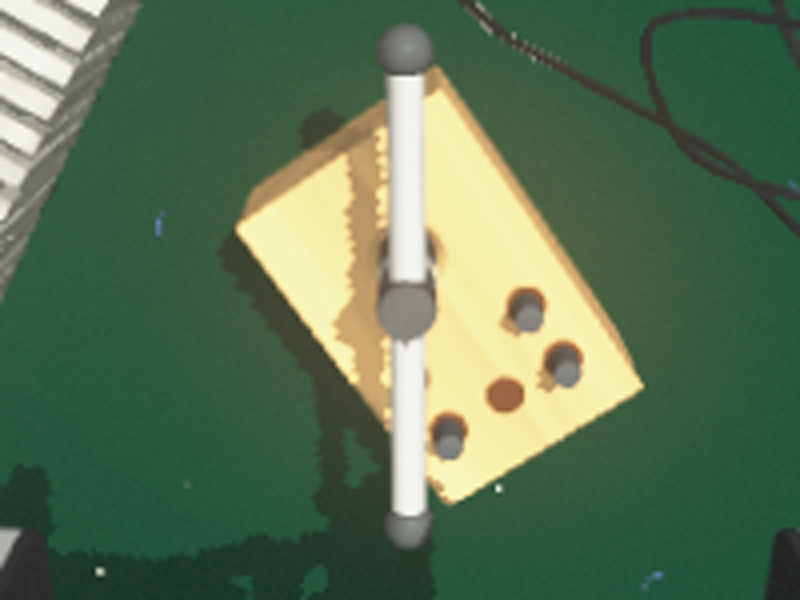

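The hub top is at crop px (407,310) and the balls at (406,50) and (409,527). A small stud at (527,310) lies near one finger's path.

```bash
python3 - <<'E'
from h import *
np.set_printoptions(precision=4,suppress=True)
T=np.load("Tw3.npy")
f=lambda x,y,z:cast("wrist",(x+.5)/4-.5+184,(y+.5)/4-.5+138,z,T)
h=f(407,310,.068);a=f(406,50,.062);b=f(409,527,.062);d=a-b
print(h,(a+b)/2,np.linalg.norm(d),np.degrees(np.arctan2(d[1],d[0])))
for z in(.034,.046):print("stud in tool",tool(f(526,312,z),T)-tool(h,T))
print("stud base",tool(f(526,293,.034),T)-tool(h,T))
plan((*h[:2],.08,34.6),(*h[:2],.044,34.6))
E
```

```text
[0.5216 0.3328 0.068 ] [0.5209 0.3322 0.062 ] 0.09710487014347502 34.844589824804
stud in tool [-0.0128  0.0255  0.034 ]
stud in tool [-0.0084  0.0243  0.022 ]
stud base [-0.0085  0.0254  0.034 ]
rv [ 0.0008 -0.0019 -0.0015] d [0.0013 0.0003 0.0726]
rv [ 0.0008 -0.0019 -0.0015] d [0.0013 0.0003 0.1086]
```

In the tool's units: 0.1076 m is 21.52, 0.09 m is 18.

Emit:
tcp_steps:
  plan: "0 0 0 0.2 0 10 1\n0 0 0 0.2 0 18 1\n0 0 0 0.2 0 21.52 1\n0 0 0 0.2 0 21.52 1\n0 0 0 0.2 0 21.52 1\n0 0 0 0.2 0 21.52 0.5\n0 0 0 0.2 0 21.52 0.12\n0 0 0 0.2 0 21.52 0\n0 0 0 0.2 0 21.52 0\n0 0 0 0.2 0 21.52 0\n0 0 0 0.2 0 21.52 0\n0 0 0 0.2 0 21.52 0\n0 0 0 0.2 0 21.52 0"
  clamp_n: 80

```text
clock: 5.25
position: [0.52, 0.3336, 0.0439]
ee_rot: [0.955, 0.298, 0.0, 0.0]
ft_force: [0.9, -3.9, 4.8]
grip_width: 0.106
grasp_force: 78.2
```

```bash
python3 -c "
from h import *
print(manip.get_obs()['torque'])"
```

```text
[-0.78933302 -0.3412793  -0.03356161]
```

In the tool's units: -0.14 m is -28, -0.12 m is -24.

Emit:
tcp_steps:
  plan: "0 0 0 0 0 -4 0\n0 0 0 0 0 -8 0\n0 0 0 0 0 -16 0\n0 0 0 0 0 -24 0\n0 0 0 0 0 -28 0\n0 0 0 0 0 -28 0"

```text
clock: 6.0
position: [0.5198, 0.3345, 0.1851]
ee_rot: [0.955, 0.298, 0.001, -0.0]
ft_force: [-0.2, 0.2, -1.5]
grip_width: 0.105
grasp_force: 78.1
```

```bash
python3 - <<'E'
from h import *
plan((.6,.1,.185,60),(.6107,.0685,.165,82))
print(manip.get_obs()['joint_pos'])
E
```

```text
rv [ 0.0007 -0.0022 -0.4421] d [-0.0674  0.2385 -0.    ]
rv [ 0.0011 -0.0021 -0.8261] d [-0.0766  0.2705  0.02  ]
[-0.11222131  0.42959244 -0.69675381  1.51525317  0.28186232  1.29678671
 -1.80582435]
```

In the tool's units: 0.2705 m is 54.1, 0.235 m is 47, -0.826 rad is -3.304.

Emit:
tcp_steps:
  plan: "0 0 -0.6 -3.4 12 0 0\n0 0 -1.2 -6.8 24 0 0\n0 0 -1.8 -10 36 0 0\n0 0 -2.4 -13.4 47 0 0\n0 0 -3 -15.32 54.1 2 0\n0 0 -3.304 -15.32 54.1 4 0\n0 0 -3.304 -15.32 54.1 4 0\n0 0 -3.304 -15.32 54.1 4 0\n0 0 -3.304 -15.32 54.1 4 0"

```text
clock: 7.12
position: [0.6103, 0.0686, 0.164]
ee_rot: [0.755, 0.656, 0.0, 0.0]
ft_force: [0.1, 0.1, -0.8]
grip_width: 0.102
grasp_force: 78.2
```

```bash
python3 - <<'E'
from h import *
T=pose();im=manip.camera("wrist");np.save("Tw4.npy",T);cv2.imwrite("pics/w4full.png",im)
cv2.imwrite("pics/w4.png",cv2.resize(im[190:340,180:380],None,fx=4,fy=4,interpolation=cv2.INTER_CUBIC))
print(manip.get_obs()['joint_pos'])
E
```

```text
[ 0.37996952  0.45098932 -0.73735851  1.54786602  0.31271743  1.2637228
 -0.54239948]
```

View pics/w4.png

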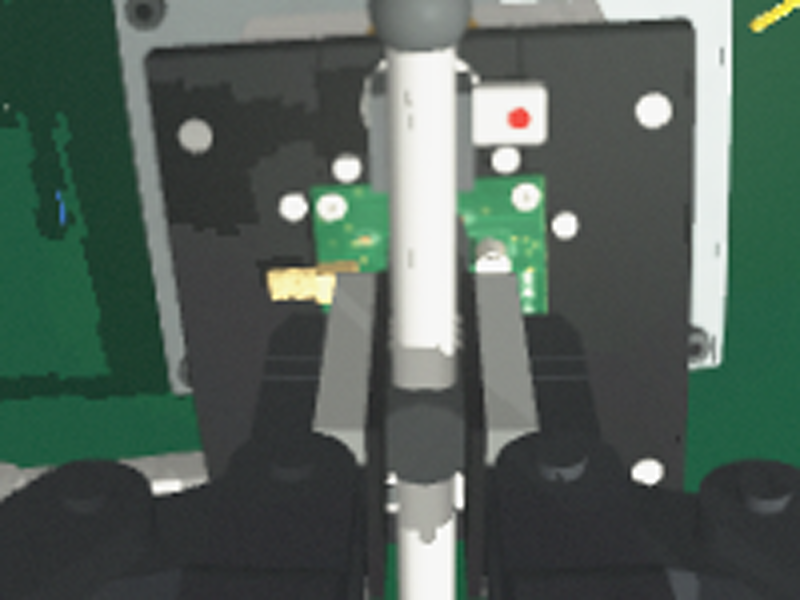

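The held key's crossbar is at columns 389–452 and the head at columns 372–474, with its far edge at row ~90. I'll compare the two in tool y.

```bash
python3 - <<'E'
from h import *
np.set_printoptions(precision=4,suppress=True)
T=np.load("Tw4.npy")
f=lambda x,y,z:tool(cast("wrist",(x+.5)/4-.5+180,(y+.5)/4-.5+190,z,T),T)
zb=T[2,3]+.017
print("bar",f(389,70,zb),f(449,70,zb),f(390,340,zb),f(455,340,zb),"ball",f(420,15,zb))
for r in(110,150,180):print("head",f(372,r,.0985),f(474,r,.0985))
print("hub", f(427,425,zb+.006))
im=cv2.imread("pics/w4full.png");g=cv2.cvtColor(im,cv2.COLOR_BGR2GRAY)
print(g[222,265:310]);print(g[226,265:310]);print(g[232,265:310]);print(g[205:242,276]);print(g[205:242,296])
T3=np.load("Tw2.npy");print("bias test: screw in tool frame at yaw34",tool((.6107,.0685,.0985),T3))
E
```

```text
bar [ 0.0411 -0.0032 -0.017 ] [ 0.0411  0.0029 -0.017 ] [ 0.0094 -0.0034 -0.017 ] [ 0.0094  0.0038 -0.017 ] ball [ 0.0469 -0.0001 -0.017 ]
head [ 0.0063 -0.0085  0.0655] [0.0063 0.0089 0.0655]
head [-0.0011 -0.0086  0.0655] [-0.0011  0.009   0.0655]
head [-0.0067 -0.0087  0.0655] [-0.0067  0.009   0.0655]
hub [ 0.002   0.0007 -0.023 ]
[ 62  59  62  62  63  63  75 123 140 139 137 133 140 162 190 214 227 222
 235 244 245 246 246 247 247 246 245 242 213 152 138 138 140 219 244 246
 246 246 246 246 246 246 243 234 231]
[ 62  62  60  63  62  64  62 119 142 140 139 133 138 162 189 214 226 234
 240 244 246 246 246 247 247 246 245 242 212 151 140 139 139 140 149 153
 152 137 123 140 156 169 162 138 125]
[247 247 247 247 235 124  75 108 134 140 138 134 137 160 185 212 226 234
 239 244 245 246 247 247 247 246 245 242 213 152 140 140 139 114  84  78
  80  80 116 205 231 236 233 185 104]
[166 179 133 108 102 103 103 102 114 128 132 132 130 130 131 132 133 133
 133 133 133 133 132 131 131 130 131 134 135 135 134 135 133 129 122 120
 122]
[119 212 198  84  86  83  83  83 116 139 138 138 138 139 138 139 138 138
 139 138 138 139 138 140 139 138 139 140 140 139 139 138 133 124 121 123
 126]
bias test: screw in tool frame at yaw34 [-0.0105  0.0031  0.0751]
```

Key and socket agree to within about 0.5 mm in the tool frame, so I'll lower it.

Emit:
tcp_steps:
  plan: "0 0 0 0 0 3 0\n0 0 0 0 0 4.4 0\n0 0 0 0 0 5 0\n0 0 0 0 0 5.4 0\n0 0 0 0 0 5.8 0\n0 0 0 0 0 6.2 0\n0 0 0 0 0 6.2 0"

```text
clock: 8.05
position: [0.6113, 0.0682, 0.1351]
ee_rot: [0.755, 0.656, 0.001, 0.001]
ft_force: [-6.4, -0.0, 15.1]
grip_width: 0.101
grasp_force: 80.0
```

```bash
python3 -c "
from h import *
print(manip.get_obs()['torque'])"
```

```text
[-0.18088821  1.24177585 -0.03225408]
```

In the tool's units: 0.001 m is 0.2, 0.002 m is 0.4.

Emit:
tcp_steps:
  plan: "0 0 0 0 -0.14 0 0\n0 0 0 0 -0.24 0.2 0\n0 0 0 0 -0.24 0.4 0\n0 0 0 0 -0.24 0.4 0"

```text
clock: 8.55
position: [0.6091, 0.0682, 0.1305]
ee_rot: [0.755, 0.656, -0.0, -0.0]
ft_force: [0.4, 0.2, -1.0]
grip_width: 0.098
grasp_force: 78.5
```

```bash
python3 -c "
from h import *
print(manip.get_obs()['torque'])"
```

```text
[ 0.23238533 -0.07426831  0.01629291]
```

Emit:
tcp_steps:
  plan: "0 0 0 0 0 0.3 0\n0 0 0.4 0 0 0.3 0\n0 0 0.8 0 0 0.3 0\n0 0 1.2 0 0 0.3 0\n0 0 1.6 0 0 0.3 0\n0 0 1.6 0 0 0.3 0"

```text
clock: 9.3
position: [0.6091, 0.0684, 0.129]
ee_rot: [0.87, 0.493, 0.0, -0.0]
ft_force: [1.0, 1.6, -3.1]
grip_width: 0.099
grasp_force: 78.4
```

```bash
python3 -c "
from h import *
print(manip.get_obs()['torque'])"
```

```text
[ 0.5481455  -0.28282197  0.02498357]
```

In the tool's units: 1.1 rad is 4.4.

Emit:
tcp_steps:
  plan: "0 0 0.48 0 0 0 0\n0 0 0.96 0 0 0 0\n0 0 1.44 0 0 0 0\n0 0 1.92 0 0 0 0\n0 0 2.4 0 0 0 0\n0 0 2.88 0 0 0 0\n0 0 3.36 0 0 0 0\n0 0 3.84 0 0 0 0\n0 0 4.16 0 0 0 0\n0 0 4.4 0 0 0 0\n0 0 4.4 0 0 0 0"

```text
clock: 10.68
position: [0.6093, 0.0688, 0.129]
ee_rot: [0.999, -0.033, 0.0, -0.0]
ft_force: [2.6, 3.8, -4.2]
grip_width: 0.108
grasp_force: 78.2
```

```bash
python3 - <<'E'
from h import *
o=manip.get_obs();print(o['torque'],o['joint_pos'][6])
im=manip.camera("wrist");np.save("Tw5.npy",pose());cv2.imwrite("pics/w5full.png",im)
t=manip.camera("top");cv2.imwrite("pics/t5.png",t)
a=cv2.resize(im[190:340,180:380],None,fx=4,fy=4,interpolation=cv2.INTER_CUBIC)
cv2.imwrite("pics/w5.png",a)
E
```

```text
[ 1.11282584 -0.59558354  0.03076234] -1.9653379055445044
```

View pics/w5.png

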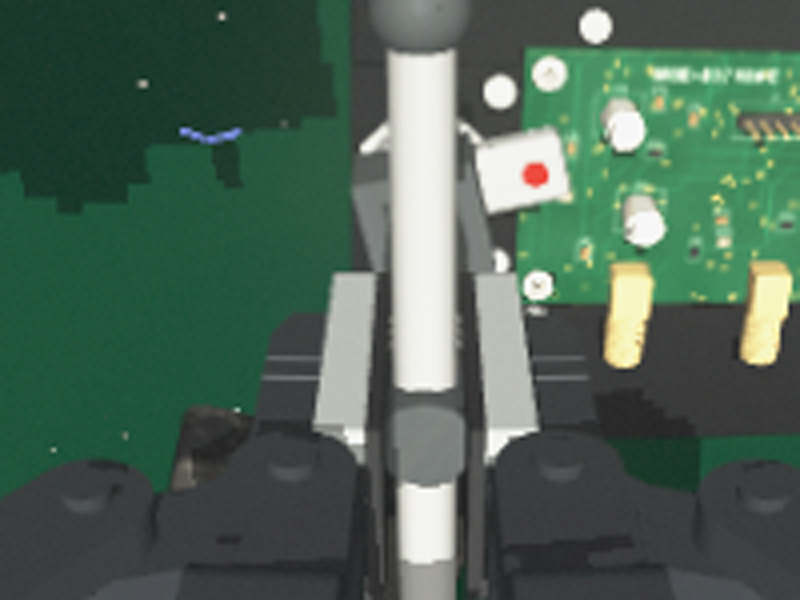

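The finger now lies over the board but lags the key by about 10° (socket play), pointing slightly up-right, so I'll turn further to the stop.

Emit:
tcp_steps:
  plan: "0 0 0.2 0 0 0 0\n0 0 0.4 0 0 0 0\n0 0 0.56 0 0 0 0\n0 0 0.56 0 0 0 0"

```text
clock: 11.28
position: [0.6093, 0.0687, 0.1291]
ee_rot: [0.995, -0.103, 0.0, -0.0]
ft_force: [2.7, 5.3, -4.8]
grip_width: 0.101
grasp_force: 78.2
```

```bash
python3 - <<'E'
from h import *
o=manip.get_obs();print(o['torque'],o['joint_pos'][6])
E
```

```text
[ 1.21793219 -0.66871326  0.04992353] -2.098343349684607
```

Emit:
tcp_steps:
  plan: "0 0 0.16 0 0 0 0\n0 0 0.32 0 0 0 0\n0 0 0.32 0 0 0 0"

```text
clock: 11.65
position: [0.6093, 0.0687, 0.1291]
ee_rot: [0.99, -0.143, 0.0, -0.0]
ft_force: [2.8, 5.0, -4.1]
grip_width: 0.101
grasp_force: 78.2
```

```bash
python3 - <<'E'
from h import *
o=manip.get_obs();print(o['torque'],o['joint_pos'][6])
T=pose();im=manip.camera("wrist");np.save("Tw6.npy",T);cv2.imwrite("pics/w6full.png",im)
cv2.imwrite("pics/w6.png",cv2.resize(im[190:340,180:380],None,fx=4,fy=4,interpolation=cv2.INTER_CUBIC))
E
```

```text
[ 1.27429682 -0.77979818  0.02909862] -2.1740777155230107
```

View pics/w6.png

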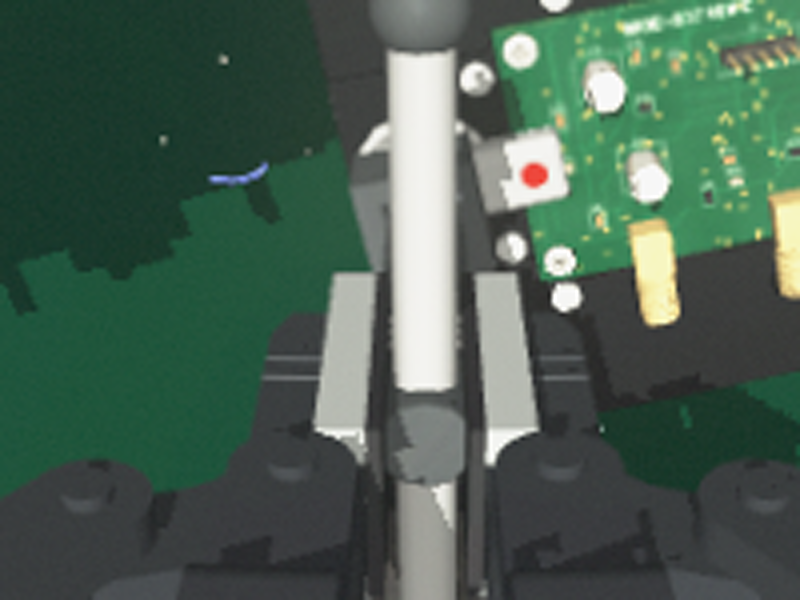

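Finger and board edge now look parallel to within a few degrees. I'll turn further until the torque shows the stop.

Emit:
tcp_steps:
  plan: "0 0 0.16 0 0 0 0\n0 0 0.32 0 0 0 0\n0 0 0.32 0 0 0 0"

```text
clock: 12.08
position: [0.6094, 0.0688, 0.1291]
ee_rot: [0.983, -0.182, 0.0, -0.001]
ft_force: [2.6, 4.6, -4.7]
grip_width: 0.101
grasp_force: 78.2
```

```bash
python3 - <<'E'
from h import *
o=manip.get_obs();print(o['torque'],o['joint_pos'][6])
E
```

```text
[ 1.25839159 -0.82872407  0.01194296] -2.2498107581655984
```

Emit:
tcp_steps:
  plan: "0 0 0.2 0 0 0 0\n0 0 0.4 0 0 0 0\n0 0 0.4 0 0 0 0"

```text
clock: 12.45
position: [0.6094, 0.0688, 0.1292]
ee_rot: [0.973, -0.231, 0.0, -0.001]
ft_force: [2.8, 5.2, -4.3]
grip_width: 0.099
grasp_force: 78.2
```

```bash
python3 - <<'E'
from h import *
o=manip.get_obs();print(o['torque'],o['joint_pos'][6])
T=pose();im=manip.camera("wrist");np.save("Tw7.npy",T);cv2.imwrite("pics/w7full.png",im)
cv2.imwrite("pics/w7.png",cv2.resize(im[190:340,180:380],None,fx=4,fy=4,interpolation=cv2.INTER_CUBIC))
# red dot angle about screw, in world, for w5,w6,w7
for k in(5,6,7):
    i=cv2.imread(f"pics/w{k}full.png");T=np.load(f"Tw{k}.npy");h=cv2.cvtColor(i,cv2.COLOR_BGR2HSV)
    m=(((h[...,0]<8)|(h[...,0]>172))&(h[...,1]>140)&(h[...,2]>120)).astype(np.uint8);m[:215]=0;m[255:]=0;m[:,:300]=0;m[:,330:]=0
    M=cv2.moments(m,True);u,v=M['m10']/M['m00'],M['m01']/M['m00'];p=cast("wrist",u,v,.088,T)
    d=p[:2]-np.array([.6100,.0690]);print(k,M['m00'],u,v,p,np.degrees(np.arctan2(d[1],d[0])))
E
```

```text
[ 1.25107325 -0.7726263   0.04566181] -2.344723945957644
5 24.0 313.5 233.08333333333334 [0.61351463 0.0516457  0.088     ] -78.55119383477529
6 26.0 313.2307692307692 233.30769230769232 [0.6096031  0.05123221 0.088     ] -91.27967035559956
7 26.0 312.2307692307692 230.30769230769232 [0.60863892 0.05122031 0.088     ] -94.37761115921677
```

```bash
cat > ang.py <<'E'
from h import *
def go(k):
    i=cv2.imread(f"pics/w{k}full.png");T=np.load(f"Tw{k}.npy");g=cv2.cvtColor(i,cv2.COLOR_BGR2HSV)
    S=4;yy=lambda r:np.arange(r)
    # bar: bright, low saturation columns near 285 for rows 205..285
    c=[]
    for r in range(206,284,6):
        row=i[r].min(1).astype(float);w=np.where(row[270:300]>185)[0]
        if len(w):c.append((r,270+w.mean()))
    c=np.array(c);print(k,"tool yaw",np.degrees(np.arctan2(T[1,0],T[0,0])),"bar slope deg",np.degrees(np.arctan(np.polyfit(c[:,0],c[:,1],1)[0])))
    # rectify to plane z=.088, world axes, 0.25mm/px
    X=np.linspace(.645,.575,281);Y=np.linspace(.085,-.015,401);cc=manip.calibration("wrist")
    M=np.linalg.inv(T@np.array(cc["tool_from_camera"]))
    P=np.stack(np.broadcast_arrays(X[:,None],Y[None],.088,1.),-1)@M.T
    r=np.hypot(P[...,0],P[...,1]);th=np.arctan2(r,-P[...,2]);u=cc["cx"]+cc["fx"]*th*P[...,0]/r;v=cc["cy"]-cc["fy"]*th*P[...,1]/r
    return cv2.remap(i,u.astype(np.float32),v.astype(np.float32),cv2.INTER_CUBIC)
E
python3 - <<'E'
from ang import *
o=[go(k) for k in(5,6,7)]
cv2.imwrite("pics/rect.png",np.vstack([np.hstack([o[0],o[1]])[:, :800],np.hstack([o[2],o[2]*0])[:, :800]]))
E
```

```text
5 tool yaw -3.7568974571298352 bar slope deg 0.5201750195365706
6 tool yaw -16.426035923480352 bar slope deg 0.04332115721172231
7 tool yaw -26.741603937782685 bar slope deg 1.0067949836541583
```

View pics/rect.png

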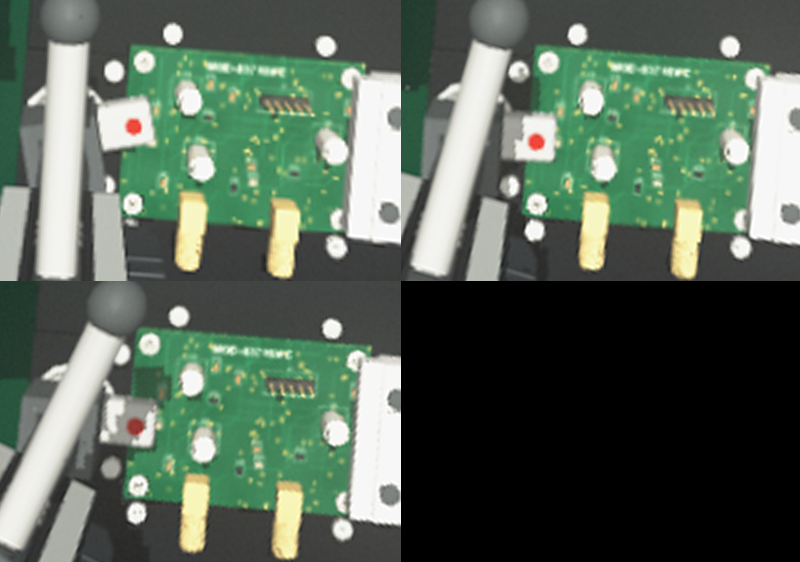

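The rectified w7 view shows the finger (corners (108,395) to (157,400)) parallel to the board's edge and lying over it. One more small turn will tell whether it has stopped.

Units first: shifts go in units of 5 mm and turns go in units of 0.25 rad. So 0.05 rad is 0.2.

Emit:
tcp_steps:
  plan: "0 0 0.2 0 0 0 0\n0 0 0.4 0 0 0 0\n0 0 0.52 0 0 0 0\n0 0 0.52 0 0 0 0"

```text
clock: 13.0
position: [0.6095, 0.0688, 0.1292]
ee_rot: [0.956, -0.294, 0.0, -0.001]
ft_force: [3.2, 4.9, -3.7]
grip_width: 0.103
grasp_force: 78.2
```

```bash
python3 - <<'E'
from ang import *
o=manip.get_obs();print(o['torque'],o['joint_pos'][6])
T=pose();im=manip.camera("wrist");np.save("Tw8.npy",T);cv2.imwrite("pics/w8full.png",im)
for k in(5,6,7,8):
    r=go(k);h=cv2.cvtColor(r,cv2.COLOR_BGR2HSV)
    m=(((h[...,0]<8)|(h[...,0]>172))&(h[...,1]>110)&(h[...,2]>60)).astype(np.uint8);m[:,:115]=0;m[:,160:]=0;m[:100]=0;m[170:]=0
    M=cv2.moments(m,True);print("dot px",M['m00'],M['m10']/M['m00'],M['m01']/M['m00'])
    g=((h[...,0]>60)&(h[...,0]<85)&(h[...,1]>100)).astype(np.uint8);g[:30]=0;g[:,:125]=0;g[250:]=0
    n,l,s,c=cv2.connectedComponentsWithStats(g);j=1+s[1:,4].argmax();print("board rect",cv2.minAreaRect(cv2.findNonZero((l==j).astype(np.uint8))))
    w=((r.min(2)>95)&(r.max(2)-r.min(2)<60)).astype(np.uint8)|m;w=w[100:160,102:162]
    n,l,s,c=cv2.connectedComponentsWithStats(w);j=1+s[1:,4].argmax();print("finger",cv2.minAreaRect(cv2.findNonZero((l==j).astype(np.uint8))))
E
```

```text
[ 1.23708339 -0.9324659   0.12487394] -2.467730775690302
5 tool yaw -3.7568974571298352 bar slope deg 0.5201750195365706
dot px 190.0 133.1315789473684 126.27894736842106
board rect ((240.59646606445312, 139.14627075195312), (235.7091522216797, 172.37973022460938), 4.368277072906494)
finger ((29.0, 25.5), (51.0, 58.0), 90.0)
6 tool yaw -16.426035923480352 bar slope deg 0.04332115721172231
dot px 192.0 134.76041666666666 141.61458333333334
board rect ((243.56231689453125, 139.5335235595703), (235.1185302734375, 172.3905487060547), 4.647970676422119)
finger ((29.5, 29.5), (59.0, 59.0), 90.0)
7 tool yaw -26.741603937782685 bar slope deg 1.0067949836541583
dot px 195.0 134.73846153846154 145.25128205128206
board rect ((246.63490295410156, 140.4580078125), (235.34666442871094, 172.17478942871094), 4.513988018035889)
finger ((29.5, 29.5), (59.0, 59.0), 90.0)
8 tool yaw -34.171909995545754 bar slope deg 1.7579373656771333
dot px 190.0 135.42631578947368 145.32105263157894
board rect ((248.07534790039062, 141.43557739257812), (234.59765625, 172.3965606689453), 4.467159271240234)
finger ((29.5, 29.5), (59.0, 59.0), 90.0)
```

The dot stopped moving (145.25 → 145.3) and the torque rose to 0.12 N m, so the stop is reached. I'll back off within the play and lift out.

Emit:
tcp_steps:
  plan: "0 0 -0.48 0 0 0 0\n0 0 -0.96 0 0 0 0\n0 0 -1.36 0 0 0 0\n0 0 -1.36 0 0 -0.8 0\n0 0 -1.36 0 0 -1.6 0\n0 0 -1.36 0 0 -2.8 0\n0 0 -1.36 0 0 -6 0\n0 0 -1.36 0 0 -10 0\n0 0 -1.36 0 0 -10 0"

```text
clock: 14.18
position: [0.6104, 0.0682, 0.182]
ee_rot: [0.992, -0.129, 0.002, -0.0]
ft_force: [-0.3, 0.1, -0.4]
grip_width: 0.104
grasp_force: 78.6
```

```bash
python3 - <<'E'
from ang import *
o=manip.get_obs();print(o['torque'],o['joint_pos'][6])
T=pose();im=manip.camera("wrist");np.save("Tw9.npy",T);cv2.imwrite("pics/w9full.png",im)
r=go(9);h=cv2.cvtColor(r,cv2.COLOR_BGR2HSV)
m=(((h[...,0]<8)|(h[...,0]>172))&(h[...,1]>110)&(h[...,2]>60)).astype(np.uint8);m[:,:115]=0;m[:,160:]=0;m[:100]=0;m[180:]=0
M=cv2.moments(m,True);print("dot px",M['m00'],M['m10']/M['m00'],M['m01']/M['m00'])
g=((h[...,0]>60)&(h[...,0]<85)&(h[...,1]>100)).astype(np.uint8);g[:30]=0;g[:,:125]=0;g[250:]=0
n,l,s,c=cv2.connectedComponentsWithStats(g);j=1+s[1:,4].argmax();print("board rect",cv2.minAreaRect(cv2.findNonZero((l==j).astype(np.uint8))))
plan((.52,.3336,.175,34.6),(.58,.2,.185,15))
E
```

```text
[4.01506462e-02 4.04019379e-05 5.29480414e-03] -2.131818400701175
9 tool yaw -14.857460210102584 bar slope deg -0.64194265600456
dot px 176.0 134.8806818181818 145.1306818181818
board rect ((239.0218505859375, 142.21783447265625), (225.63449096679688, 173.84754943847656), 4.426971435546875)
rv [ 5.000e-04 -2.300e-03 -8.631e-01] d [-0.1549 -0.2337  0.0053]
rv [ 1.00e-04 -2.30e-03 -5.21e-01] d [-0.0626 -0.1199 -0.0046]
```

```bash
python3 - <<'E'
import cv2
for k in(4,9):
    g=cv2.cvtColor(cv2.imread(f"pics/w{k}full.png"),cv2.COLOR_BGR2GRAY);print(g[196:208,284],g[282:300,284])
    print(g[240,270:302])
E
```

```text
[135 134 132 129 125 120 114 217 244 244 244 244] [172 172 171 172 172 106  67  68  72  81  87  85  83  85  85  86  85  83]
[124 123 124 121 121 122 120 130 155 184 210 225 234 240 243 245 246 247
 247 247 246 245 243 216 149 125 123 125 122 120 122 122]
[120 116 113 108 102  97  89 199 238 237 238 238] [240 240 240 240 240 173  84  84  88 108 127 123 123 124 124 125 124 126]
[ 70  69  69  69  71  71  65  79 166 206 222 231 235 237 238 240 240 238
 236 234 228 217 201 165 105  64  64  63  62  61  64  66]
```

Emit:
tcp_steps:
  plan: "0 0 -0.6 -6 -10 -1 0\n0 0 -1.2 -12 -20 -1 0\n0 0 -1.8 -18 -29 -1 0\n0 0 -2.4 -24 -37 -1 0\n0 0 -3 -28 -44 -1 0\n0 0 -3.452 -31 -46.8 -1 0\n0 0 -3.452 -31 -46.8 -1 0\n0 0 -3.452 -31 -46.8 -1 0"

```text
clock: 15.22
position: [0.5201, 0.3325, 0.1838]
ee_rot: [0.955, 0.296, -0.0, 0.001]
ft_force: [0.4, -0.2, -1.8]
grip_width: 0.103
grasp_force: 78.7
```

```bash
python3 - <<'E'
from h import *
plan((.5201,.3331,.085,34.6),(.5201,.3331,.0445,34.6))
E
```

```text
rv [ 0.0009  0.0007 -0.0038] d [ 0.0004 -0.0006  0.0988]
rv [ 0.0009  0.0007 -0.0038] d [ 0.0005 -0.0006  0.1393]
```

In the tool's units: -0.0006 m is -0.12, 0.0005 m is 0.1.

Emit:
tcp_steps:
  plan: "0 0 0 0.1 -0.12 10 0\n0 0 0 0.1 -0.12 18 0\n0 0 0 0.1 -0.12 20.4 0\n0 0 0 0.1 -0.12 21.6 0\n0 0 0 0.1 -0.12 22.4 0\n0 0 0 0.1 -0.12 23 0\n0 0 0 0.1 -0.12 23.6 0\n0 0 0 0.1 -0.12 23.6 0"

```text
clock: 16.23
position: [0.5196, 0.3343, 0.0661]
ee_rot: [0.955, 0.297, 0.0, 0.0]
ft_force: [1.1, -1.2, -0.9]
grip_width: 0.105
grasp_force: 78.7
```

```bash
python3 - <<'E'
from h import *
print(manip.get_obs()['torque'])
plan((.5201,.3331,.0445,34.6))
E
```

```text
[-0.32620786 -0.24576125 -0.06510869]
rv [ 0.0005  0.0001 -0.0004] d [-0.0003  0.0013  0.0216]
```

In the tool's units: 0.0006 m is 0.12, 0.0225 m is 4.5.

Emit:
tcp_steps:
  plan: "0 0 0 0 0.12 1.2 0\n0 0 0 0 0.12 2.4 0\n0 0 0 0 0.12 3.6 0\n0 0 0 0 0.12 4.5 0\n0 0 0 0 0.12 4.5 0\n0 0 0 0 0.12 4.5 0"

```text
clock: 16.98
position: [0.5202, 0.3338, 0.0438]
ee_rot: [0.955, 0.297, 0.0, 0.0]
ft_force: [1.1, -6.2, 5.4]
grip_width: 0.099
grasp_force: 79.6
```

```bash
python3 - <<'E'
from h import *
print(manip.get_obs()['torque'])
E
```

```text
[-1.17530981 -0.25810988  0.02246616]
```

Emit:
tcp_steps:
  plan: "0 0 0 0 0 0 1\n0 0 0 0 0 0 1\n0 0 0 0 0 0 1\n0 0 0 0 0 0 1\n0 0 0 0 0 0 1\n0 0 0 0 0 -4 1\n0 0 0 0 0 -12 1\n0 0 0 0 0 -22 1\n0 0 0 0 0 -22 1\n0 0 0 0 0 -22 1"

```text
clock: 18.23
position: [0.5198, 0.3341, 0.1544]
ee_rot: [0.955, 0.297, 0.0, 0.0]
ft_force: [0.2, -0.3, -0.2]
grip_width: 1.001
grasp_force: 0.0
```

```bash
python3 - <<'E'
from h import *
T=pose();im=manip.camera("wrist");np.save("Tw10.npy",T);cv2.imwrite("pics/w10full.png",im)
t=manip.camera("top");s=manip.camera("scene");cv2.imwrite("pics/t10.png",t);cv2.imwrite("pics/s10.png",s)
a=cv2.imread("pics/w3full.png");print(np.load("Tw3.npy")[:3,3],T[:3,3])
for i in(a,im):
    w=(i.min(2)>200).astype(np.uint8);w[:,:260]=0;w[:,310:]=0;w[:150]=0;w[275:]=0
    n,l,st,c=cv2.connectedComponentsWithStats(w);print(st[1:][st[1:,4]>60],c[1:][st[1:,4]>60])
for i,b in((t,"top0"),(s,"scene0")):
    d=cv2.absdiff(i,cv2.imread(f"pics/{b}.png")).max(2);m=(d>60).astype(np.uint8)
    n,l,st,c=cv2.connectedComponentsWithStats(m);print(b,st[1:][st[1:,4]>12].tolist())
E
```

```text
[0.52045088 0.33218581 0.15293189] [0.51981813 0.33414711 0.1544299 ]
[[283 157   7  51 352]
 [283 223   7  44 299]] [[285.95738636 182.32670455]
 [286.02341137 244.56856187]]
[[285 157   7  51 352]
 [285 222   7  44 302]] [[288.00852273 181.64488636]
 [288.02980132 243.63907285]]
top0 [[0, 173, 8, 5, 18], [0, 187, 103, 103, 3971], [36, 198, 8, 6, 29], [261, 208, 6, 6, 33], [53, 213, 31, 10, 136], [267, 217, 7, 6, 36], [111, 227, 18, 14, 104], [124, 243, 6, 6, 28], [133, 245, 7, 4, 16], [0, 266, 36, 8, 213], [90, 288, 7, 2, 13], [90, 292, 10, 2, 17], [90, 295, 11, 3, 15], [90, 299, 11, 2, 16], [5, 304, 194, 116, 9699], [147, 370, 21, 10, 134]]
scene0 [[170, 0, 127, 36, 1575], [297, 0, 106, 46, 1575], [504, 0, 12, 9, 65], [549, 0, 11, 43, 270], [495, 11, 7, 10, 34], [170, 25, 5, 5, 18], [224, 33, 6, 7, 17], [194, 34, 29, 6, 58], [489, 35, 43, 77, 1910], [243, 42, 15, 26, 267], [196, 45, 46, 30, 980], [185, 76, 12, 7, 53], [192, 107, 59, 95, 2692], [193, 114, 17, 22, 187], [253, 153, 5, 12, 42], [199, 163, 38, 86, 674], [253, 169, 2, 16, 30], [236, 222, 5, 4, 18], [263, 224, 5, 5, 16], [225, 226, 9, 10, 64], [224, 236, 13, 2, 15], [225, 271, 17, 19, 136], [544, 353, 16, 9, 88], [511, 363, 49, 25, 666], [365, 386, 29, 34, 510]]
```

The key is back (bar pixels match the pre-grasp view) and nothing else near it has changed. Now the lever.

```bash
python3 - <<'E'
from h import *
plan((.50,.13,.26,60),(.486,-.065,.22,85.3))
E
```

```text
rv [-4.000e-04  1.600e-03 -4.434e-01] d [-0.1318  0.1568 -0.107 ]
rv [-7.000e-04  1.600e-03 -8.849e-01] d [-0.254   0.3093 -0.0668]
```

Emit:
tcp_steps:
  plan: "0 0 -0.4 -4 5 -10 1\n0 0 -0.88 -10 12 -18 1\n0 0 -1.32 -18 21.4 -21.4 1\n0 0 -1.772 -26.4 31.4 -21.4 1\n0 0 -2.4 -33 40 -20 1\n0 0 -2.88 -40 49 -18 1\n0 0 -3.32 -47 57 -16 1\n0 0 -3.54 -50.8 61.8 -13.4 1\n0 0 -3.54 -50.8 61.8 -13.4 1\n0 0 -3.54 -50.8 61.8 -13.4 1"

```text
clock: 19.62
position: [0.4861, -0.0635, 0.2205]
ee_rot: [0.735, 0.678, 0.0, -0.0]
ft_force: [0.1, 1.2, 0.2]
grip_width: 1.003
grasp_force: 0.0
```

```bash
python3 - <<'E'
from h import *
np.set_printoptions(precision=4,suppress=True)
T=pose();im=manip.camera("wrist");np.save("Tw11.npy",T);cv2.imwrite("pics/w11full.png",im)
h=cv2.cvtColor(im,cv2.COLOR_BGR2HSV);m=(((h[...,0]<8)|(h[...,0]>172))&(h[...,1]>150)&(h[...,2]>80)).astype(np.uint8)
n,l,st,c=cv2.connectedComponentsWithStats(m);j=1+st[1:,4].argmax();r=cv2.minAreaRect(cv2.findNonZero((l==j).astype(np.uint8)));print(r,T[:3,3])
print("grip",cast("wrist",*r[0],.0555,T))
B=[cast("wrist",*p,.0555,T) for p in cv2.boxPoints(r)];print(np.array(B))
i=np.argmax([np.linalg.norm(B[k]-B[(k+1)%4]) for k in range(4)]);d=B[i]-B[(i+1)%4];print(np.degrees(np.arctan2(d[1],d[0])),np.linalg.norm(d))
# red dot of clamp finger
for k in range(1,n):
    if k!=j and st[k,4]>8:print(st[k],c[k],cast("wrist",*c[k],.088,T))
E
```

```text
((285.5, 189.0), (52.0, 17.0), 90.0) [ 0.4861 -0.0635  0.2205]
grip [ 0.4861 -0.0645  0.0555]
[[ 0.4801 -0.038   0.0555]
 [ 0.4963 -0.0393  0.0555]
 [ 0.4924 -0.0922  0.0555]
 [ 0.4754 -0.0908  0.0555]]
-95.10541547184732 0.05301807642175993
[413  60   4   4  12] [414.5     61.6667] [0.6078 0.0513 0.088 ]
[187 225   7   7  30] [189.6333 228.2   ] [ 0.3938 -0.0858  0.088 ]
[154 229   7   7  28] [156.6071 231.9286] [ 0.3587 -0.0874  0.088 ]
[164 228   7   7  27] [167.5926 230.5926] [ 0.3708 -0.0867  0.088 ]
[415 289  16  11 129] [422.8682 293.3798] [ 0.6251 -0.182   0.088 ]
```

Emit:
tcp_steps:
  plan: "0 0 0 -0.2 0 12 1\n0 0 0 -0.2 0 24 1\n0 0 0 -0.2 0 33 1\n0 0 0 -0.2 0 36.7 1\n0 0 0 -0.2 0 36.7 1\n0 0 0 -0.2 0 36.7 1\n0 0 0 -0.2 0 36.7 0.5\n0 0 0 -0.2 0 36.7 0.1\n0 0 0 -0.2 0 36.7 0\n0 0 0 -0.2 0 36.7 0\n0 0 0 -0.2 0 36.7 0\n0 0 0 -0.2 0 36.7 0"
  clamp_n: 70

```text
clock: 21.18
position: [0.4853, -0.0655, 0.0371]
ee_rot: [0.735, 0.678, -0.001, -0.0]
ft_force: [-4.9, -0.1, 5.4]
grip_width: 0.171
grasp_force: 68.2
```

```bash
python3 - <<'E'
from h import *
T=pose();j=np.radians(-5.1);ex=np.array([np.cos(j),np.sin(j),0])
for th in(.35,.7,1.05,1.25,1.4):
    p=T[:3,3]+ex*.115*(np.cos(.17)-np.cos(th+.17))+np.array([0,0,.115*(np.sin(th+.17)-np.sin(.17))]);print(th,np.round(tool(p,T),4),np.round(p,4))
E
```

```text
0.35 [-0.0001  0.0135 -0.0377] [ 0.4988 -0.0667  0.0748]
0.7 [-0.0003  0.0391 -0.0685] [ 0.5243 -0.069   0.1055]
1.05 [-0.0006  0.0737 -0.0887] [ 0.5588 -0.072   0.1256]
1.25 [-0.0007  0.0959 -0.0944] [ 0.581  -0.074   0.1313]
1.4 [-0.0008  0.1131 -0.0957] [ 0.5981 -0.0755  0.1326]
```

Emit:
tcp_steps:
  plan: "0 0 0 0 1 -3.88 0\n0 0 0 0 2.7 -7.54 0\n0 0 0 0 5 -10.84 0\n0 0 0 0 7.8 -13.7 0\n0 0 0 0 11.12 -16 0\n0 0 0 0 14.74 -17.74 0\n0 0 0 0 17 -18.4 0\n0 0 0 0 19.2 -18.88 0\n0 0 0 0 21 -19.08 0\n0 0 0 0 22.6 -19.14 0\n0 0 0 0 22.6 -19.14 0\n0 0 0 0 22.6 -19.14 0"

```text
clock: 22.68
position: [0.599, -0.0747, 0.1333]
ee_rot: [0.736, 0.677, 0.0, 0.0]
ft_force: [-0.5, -0.7, 4.8]
grip_width: 0.172
grasp_force: 69.7
```

```bash
python3 - <<'E'
from h import *
T=pose();t=manip.camera("top");cv2.imwrite("pics/t12.png",t);s=manip.camera("scene");cv2.imwrite("pics/s12.png",s)
p=T[:3,3]-np.array([.4853,-.0655,.0371]);j=np.radians(-5.1);x=p[:2]@[np.cos(j),np.sin(j)]-.115*np.cos(.17);z=p[2]+.115*np.sin(.17);print("angle",np.arctan2(z,-x)-.17,np.hypot(x,z))
E
```

```text
angle 1.4074920930716601 0.1156292079855196
```

```bash
python3 - <<'E'
from h import *
np.set_printoptions(precision=4,suppress=True)
T=pose();w=manip.camera("wrist");cv2.imwrite("pics/w12full.png",w)
def blobs(i,a,H=.152):
    h=cv2.cvtColor(i,cv2.COLOR_BGR2HSV);m=(((h[...,0]<8)|(h[...,0]>172))&(h[...,1]>140)&(h[...,2]>70)).astype(np.uint8)
    n,l,s,c=cv2.connectedComponentsWithStats(m);return [(s[k].tolist(),c[k]) for k in range(1,n) if s[k,4]>a]
for s,c in blobs(w,8):print("wrist",s,c,tool(cast("wrist",*c,.152,T),T),"at.088",cast("wrist",*c,.088,T))
g=T[:3,3]+[0,0,.0187]
for n,f in(("top","t12"),("scene","s12")):
    M=np.linalg.inv(np.array(manip.calibration(n)["world_from_camera"]));k=manip.calibration(n);p=M@[*g,1];print(n,"expect",k["cx"]-k["fx"]*p[0]/p[2],k["cy"]+k["fy"]*p[1]/p[2])
    for s,c in blobs(cv2.imread(f"pics/{f}.png"),10):
        if 220<c[0]<400 and 150<c[1]<300:print(s,c)
# undisturbed objects: compare patches with first pictures
for n,f in(("top","t12"),("scene","s12")):
    d=cv2.absdiff(cv2.imread(f"pics/{f}.png"),cv2.imread(f"pics/{n}0.png")).max(2)
    for nm,(x,y) in {"top":{"tin":(183,190),"spool":(397,213),"bottle":(356,155),"key":(145,262)},"scene":{"tin":(197,285),"spool":(319,199),"bottle":(262,195),"key":(245,338)}}[n].items():
        print(n,nm,(d[y-18:y+18,x-18:x+18]>50).mean())
E
```

```text
wrist [281, 26, 6, 6, 31] [283.2903  28.7097] [ 0.1115 -0.0005 -0.0187] at.088 [0.6083 0.0511 0.088 ]
wrist [267, 237, 39, 106, 3452] [285.8969 289.0026] [ 0.0029  0.0005 -0.0187] at.088 [ 0.5963 -0.1132  0.088 ]
wrist [44, 255, 6, 8, 26] [ 46.2308 258.3846] [ 0.013  -0.1276 -0.0189] at.088 [ 0.404 -0.082  0.088]
wrist [61, 254, 7, 7, 28] [ 64.1786 256.8571] [ 0.0149 -0.1134 -0.0189] at.088 [ 0.4256 -0.0809  0.088 ]
wrist [35, 256, 6, 7, 25] [ 37.8  258.88] [ 0.0122 -0.1347 -0.0189] at.088 [ 0.3931 -0.0824  0.088 ]
top expect 336.11157405975297 219.67728800646444
[322, 214, 7, 9, 40] [324.65 218.9 ]
scene expect 306.64501598535173 177.1064711351426
[301, 174, 7, 11, 47] [304.6383 178.8085]
top tin 0.0
top spool 0.7854938271604939
top bottle 0.9891975308641975
top key 0.0
scene tin 0.0
scene spool 0.0625
scene bottle 0.0
scene key 0.0
```

```bash
python3 -c "
from workcell import manip
print(manip.hand_in())"
```

```text
the job is handed in; nothing more can be done
None
```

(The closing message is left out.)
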